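# Clamp the cylinder barrel

## Task

Push the square aluminium cylinder barrel gently along its channel until its tail sits fully home against the back stop of the blue clamp, then wind the T-handle down clockwise, half turn by half turn, until the screw foot holds the barrel firmly, without ramming the barrel or overtightening. Let go of the handle and leave the other parts lying where they are.

Things in the scene. Friction and masses are not known exactly. Their poses are not given: they have to be found in the camera images.
- frame: Blue bridge clamp fixed to the bench: two posts (outer faces 110 mm apart, 44 mm deep) joined by a cross-beam whose top is 127 mm above the bench. Origin on the bench under the screw's axis; its x axis points along the barrel channel from the open front (nearest the robot) to the back stop, z up.
- stop (a point): Centre of the face of the dark steel back stop at the far end of the channel, 30 mm beyond the screw axis; the barrel's tail must touch it. The channel is a steel bed that reaches 97 mm in front of the screw axis, between two low rails 50 mm apart; it is shimmed, so its height differs by a few mm from case to case.
- barrel: Loose square-profile aluminium cylinder barrel, 130 mm long (its x), 45 x 45 mm, about 0.35 kg, lying in the channel with about 2.5 mm side play and drawn out to the front. Origin at the centre of its underside, x axis pointing to the stop, z up.
- front (a point): Centre of the barrel's flat front end face (nearest the robot), which stands free ahead of the clamp and is where to push. Sliding takes 3 to 9 N; the stop is rigid; more than 30 N on the barrel is ramming.
- tail (a point): Centre of the barrel's flat tail face, the end to bring against the stop.
- foot: Screw spindle with a round 30 mm steel pressure foot that moves straight down over the barrel without turning. Origin at the centre of the foot's underside. It goes down 3 mm for every radian the T-handle is turned clockwise seen from above (19 mm a turn); from the start 3 to 6 rad are needed before it bears on the barrel; then the force rises steeply.
- tbar: T-handle on the screw: a level steel cross-bar 10 mm thick with a hub 24 mm across and 20 mm high at its middle. Origin at the hub's centre, z up, x axis along the bar to the red end. Thread friction keeps it where it is left: turning it takes about 0.2 N m (5 N pushed sideways 42 mm from the axis), plus 3 mN m for each newton of clamping force.
- hub (a point): Centre of the T-handle's hub, on the screw's axis at the bar's mid-height: 188 mm above the bench at most, sinking with the screw by up to 19 mm. The barrel is firmly held when the sideways force needed 42 mm from the axis has grown to about 9 to 10 N (0.4 N m, 65 N on the foot); below 8 N it is still loose, and past 13 N (0.55 N m) it is overtightened.
- red_end (a point): Centre of the red 16 mm ball on one end of the T-handle bar, 60 mm from the axis, at the bar's mid-height. The bar is bare from 12 to 52 mm from the axis.
- black_end (a point): Centre of the black 16 mm ball on the other end of the bar, 60 mm from the axis.
- old_cap: Cracked black end cap, 45 mm square, 28 mm high; a bystander to leave alone. Origin under its centre.
- collar_a: Brass collar, 28 mm across, 12 mm high; a bystander. Origin under its centre.
- collar_b: Brass collar, 28 mm across, 12 mm high; a bystander. Origin under its centre.
- oring_ring: Green O-rings on a steel ring, 72 mm across, about 20 mm high; a bystander. Origin under its centre.
- piston_nut: Steel hexagon piston nut, 32 mm across corners, 14 mm high; a bystander. Origin under its centre.
- spanner: Steel spanner 170 mm long lying flat; a bystander.
Not all that is in view belongs to the job. Leave any red or turquoise look-alike of the barrel alone.

How it is judged:
By the outcome, as a careful person would: the job done as asked, in the order asked, and still so for the second after the job is handed in, with the robot touching nothing.
It also fails if it takes over 64 s, if anything falls off the work surface, if the arm or the gripper's body presses on something with over 40 N, if the wrist force passes 120 N, or if a joint passes its speed limit or range.

## Robot

A 6-joint arm with a two-finger parallel gripper is mounted at the origin on the work surface. World frame = base frame: x ahead of the robot, y to its left, z up, the work surface at z = 0. Lengths are in m, angles in rad, forces in N, time in s.
With the tool pointing down it reaches from about 0.375 to 0.9 m from the base axis. Payload 3.1 kg.
Tool frame: the origin (TCP) lies at the very end of the fingers, on their centre line; the grasp point (between the pads) lies 19 mm behind it; z points along the fingers, y is the line along which they close (so a half turn about z gives the same grasp; the last joint's range is limited). The gripper opens to 85 mm and grips with 20 to 120 N. Pads are 22 mm wide; open, the fingers measure 114 mm over their backs; the gripper's body (76 mm by 85 mm) begins 54 mm behind the grasp point. The pads swing forward as they close: fully open they stand 13 mm farther back than shut.
Start: joints at [-1.286, 0.527, 1.433, -0, 1.181, -0.178], TCP at [0.28, -0.559, 0.231] pointing down, gripper open.
Joint ranges: [-3.08, 3.08], [-0.75, 2.2], [0.22, 2.44], [-1.43, 4.57], [0, 2.65], [-2.85, 2.85]. Speed limits (rad/s): [2.79, 2.79, 3.14, 3.14, 3.14, 3.14].

## Interface

Orientations are given as a 3x3 rotation matrix whose columns are the frame's x, y, z axes.
In Python, from plant import manip, imaging, job gives the robot as it stands. The module is installed in compiled form; this text tells all that it offers.
- The arm moves only by the tool play_rows, never from a script. Its argument "motion" is a list of rows, each an object of numbers: "dx", "dy", "dz": the shift along the tool's x, y, z in m; "spin": the turn about the tool's z in rad. In form: [{"dx": .., "dy": .., "dz": .., "spin": ..}, ...]. A call has 1 to 5 rows; each row shifts and turns the commanded pose from where the row before left it, along the tool's axes as they then stand; what a row does not reach is not made up. A row lasts 1/8 s, in which the tool goes at most 62.5 mm and 10.7 degrees, less where a joint would pass 70% of its speed; a pose out of reach is approached as far as the arm can. A call is refused whole if a number of a shift passes 0.0625 or a number of a turn 0.188, either way. A call with a gripper value outside its range is refused whole. "hand" is the opening, from 0 (shut) to 1 (fully open), set as the call begins (left out, the last holds). The fingers move at their own pace and stop on an object; "newtons" is the grip in N (left out, the last holds). Time passes only in rows, so rows that do not move let the fingers close. It gives the time, the measured TCP pose, the force, the opening and the grip force at its end, in the units of the state.
- manip.get_obs(): the state, without advancing time (a new reading comes with each control period).
- imaging.grab_frame(name): name is "scene" or "top" or "wrist"; returns the picture (420x560x3 uint8, red, green, blue); there is no depth.
- imaging.camera_info(name): a dict with "fx", "fy", "cx", "cy" (pixels), "dist_coeffs" ([k1, k2, p1, p2, k3] as OpenCV has them; the pictures are not rectified), "rvec" (rotation vector, rad) and "tvec" (3), from world to camera coordinates, as OpenCV has them; the wrist camera has in their place "mount" (4x4, takes a point from camera to tool coordinates, whose origin is the TCP and whose axes are the flange's). Camera axes: x right, y down, z forward; pixel columns grow to the right and rows downward; lengths in m; the calibration is good to about 2 mm. A picture is of the moment at which its call begins: read the wrist's pose just before it. camera_info takes no time and is no camera call.
- job.finish_job(): hands the job in; it is judged then, once.
The state is a dict: "time_s": time; "joint_positions": joint angles; "qvel": joint speeds; "joint_efforts": joint torques, N m; "eef_pos": TCP position; "orientation": TCP orientation; "force": force on the tool from outside, world axes, zero at the start; "ft_torque": the same for the moment, N m; "grip_width": opening from 0.0 (shut) to 1.0 (fully open); "grip_force": force on a finger pad.
Only numpy, scipy, OpenCV 4.12 (cv2) and the standard library are available. Lean on these libraries where they do the work, as an engineer would, in place of code of your own. Each camera call takes 0.05 s, during which the arm holds its last target. There are 200 camera calls.

## Working session

There is one attempt and no reset: what is moved stays moved. The work goes in short steps, Python scripts to look and compute and a tool call to move; the robot and the scene stay as the last step left them, time stands still between calls to the robot, and variables do not carry over. Pictures are saved under pics/ and viewed, at most 10 in all, crops included, and the job is handed in when it is done.

Besides the shell and the picture viewer there is one more tool, called after ">>>" by a JSON object that holds its "op" and its "data". play_rows: Moves the arm, as the interface text tells. Its arguments: {"type":"object","properties":{"motion":{"type":"array","items":{"type":"object","properties":{"dx":{"type":"number"},"dy":{"type":"number"},"dz":{"type":"number"},"spin":{"type":"number"}}}},"hand":{"type":"number"},"newtons":{"type":"number"}},"required":["motion"]}

```bash
mkdir -p pics && python3 - <<'E'
from plant import manip, imaging, job
import cv2
for n in ("scene","top"):
    im=imaging.grab_frame(n); cv2.imwrite(f"pics/{n}0.png",cv2.resize(im[:,:,::-1],(800,600),interpolation=cv2.INTER_CUBIC))
    print(n,imaging.camera_info(n))
print(imaging.camera_info("wrist"))
o=manip.get_obs(); print(o)
E
```

```text
scene {'fx': 388.7774879883299, 'fy': 388.7774879883299, 'cx': 281.51084366050065, 'cy': 208.79836551657695, 'dist_coeffs': array([0.01030347, 0.        , 0.        , 0.        , 0.        ]), 'rvec': array([ 2.30853124,  0.61493916, -0.2332681 ]), 'tvec': array([-0.57525471, -0.04418401,  1.05423786])}
top {'fx': 379.6835022209641, 'fy': 379.6835022209641, 'cx': 285.067251159377, 'cy': 212.42580635937807, 'dist_coeffs': array([-0.00689397,  0.        ,  0.        ,  0.        ,  0.        ]), 'rvec': array([ 2.10395164, -2.16116291,  0.16609931]), 'tvec': array([0.12477016, 0.58852366, 0.79462442])}
{'fx': 323.21404269697445, 'fy': 323.21404269697445, 'cx': 275.9343921965384, 'cy': 214.04089710552807, 'dist_coeffs': array([-0.04322792,  0.        ,  0.        ,  0.        ,  0.        ]), 'mount': array([[-8.19293800e-04, -9.51332284e-01, -3.08165888e-01,
         7.95420147e-02],
       [ 9.99999451e-01, -5.78148828e-04, -8.73820613e-04,
        -1.06472570e-03],
       [ 6.53128012e-04, -3.08166435e-01,  9.51332235e-01,
        -1.41399254e-01],
       [ 0.00000000e+00,  0.0000000
[... 167 characters left out ...]
   1.18144059e+00, -1.78533487e-01]), 'qvel': array([-0.00076981, -0.00334522, -0.00470023, -0.00211152,  0.00279315,
       -0.00117546]), 'joint_efforts': array([-1.53722453e-04, -4.43303561e+01, -1.78586644e+01, -1.56990141e-04,
        3.90075831e-03, -7.08302494e-06]), 'eef_pos': array([ 0.27941341, -0.5583224 ,  0.2304154 ]), 'orientation': array([[ 8.94363305e-01,  4.47340997e-01, -5.57535151e-04],
       [ 4.47341188e-01, -8.94361254e-01,  1.95175426e-03],
       [ 3.74461859e-04, -1.99498582e-03, -9.99997940e-01]]), 'force': array([ 1.27526101, -1.06803899,  0.76935786]), 'ft_torque': array([ 0.05248036, -0.00340795, -0.01041198]), 'grip_force': 0.0, 'grip_width': 0.998741234545387}
```

View pics/scene0.png

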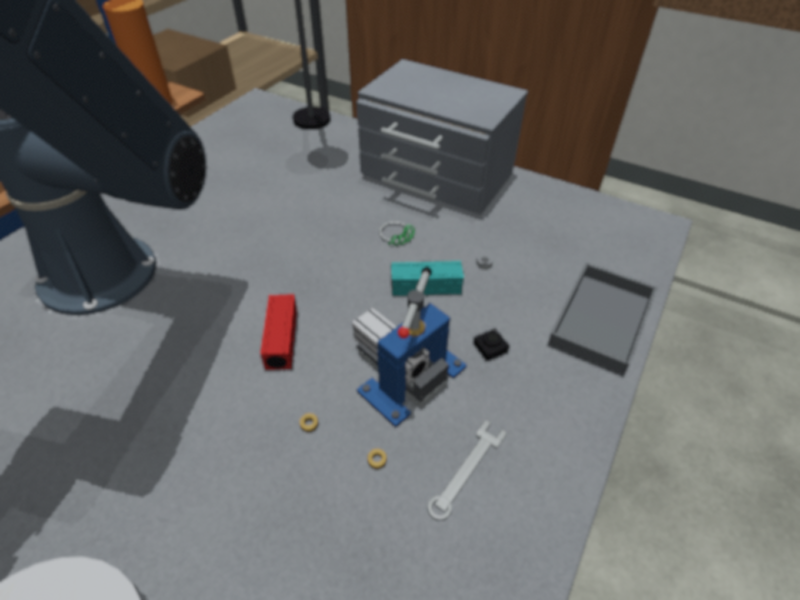

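View pics/top0.png

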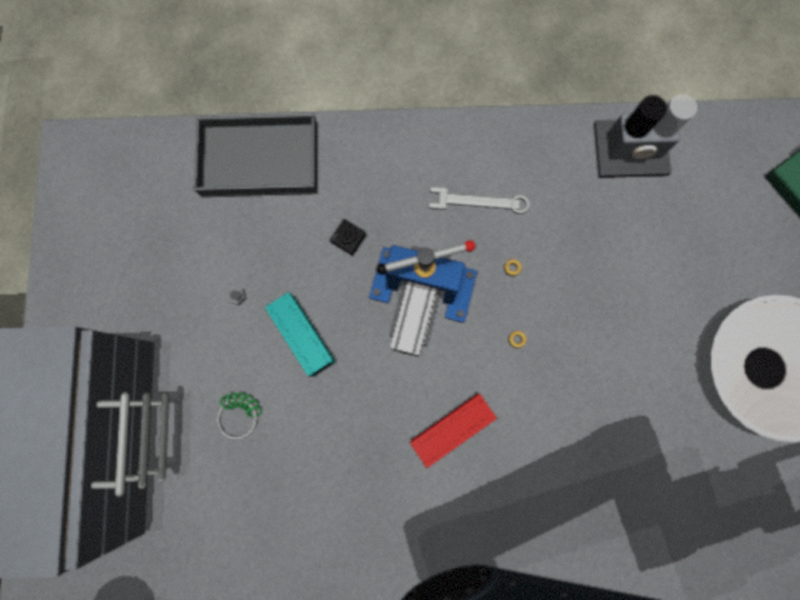

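The clamp is mid-scene with the barrel's front toward the robot. In the top view (800-wide), the hub is near (425,258), red ball (470,245), black ball (382,268), and barrel front edge (392..420,352). I'll enlarge both.

```bash
python3 - <<'E'
from plant import imaging
import cv2, numpy as np
def avg(n,k=4): return np.mean([imaging.grab_frame(n) for _ in range(k)],0).astype('uint8')
t=avg("top");s=avg("scene")
cv2.imwrite("pics/t_raw.png",t[:,:,::-1]);cv2.imwrite("pics/s_raw.png",s[:,:,::-1])
a=cv2.resize(t[160:260,250:340,::-1],None,fx=6,fy=6,interpolation=cv2.INTER_CUBIC)
b=cv2.resize(s[175:300,235:345,::-1],None,fx=4.8,fy=4.8,interpolation=cv2.INTER_CUBIC)
cv2.imwrite("pics/tc.png",a);cv2.imwrite("pics/sc.png",b)
E
```

```text
(no output)
```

View pics/tc.png

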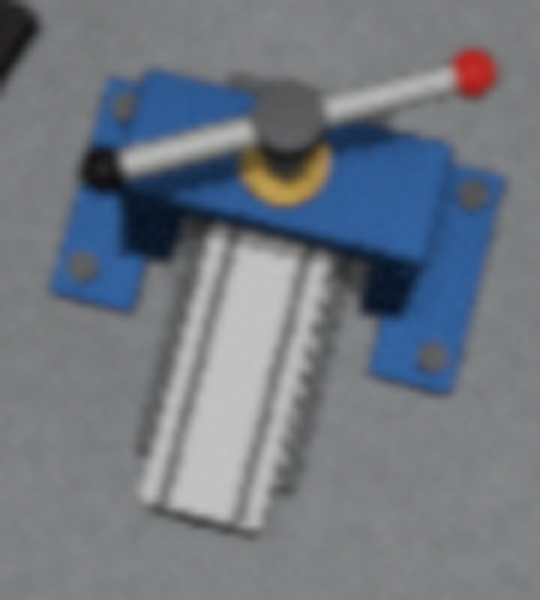

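View pics/sc.png

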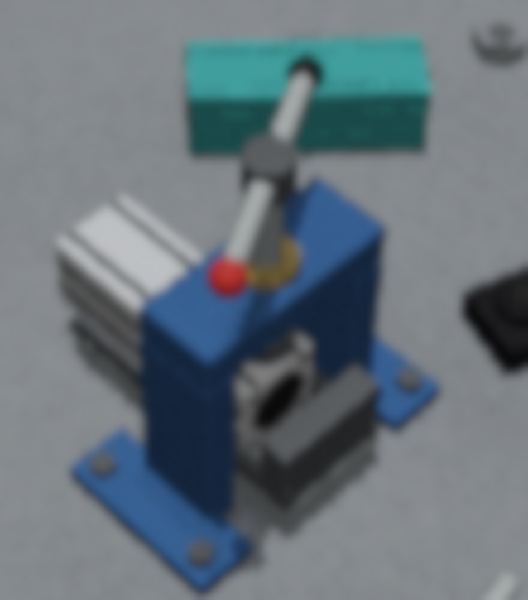

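Crops: top view – red ball (474,73), black ball (102,168), barrel front top corners (143,497), (258,530). Scene view – red (229,277), black (306,70), front top corners (125,197), (60,240); the barrel tail is near the beam's back with a gap to the grey stop.

```bash
cat > h.py <<'E'
import numpy as np, cv2
from plant import imaging, manip
def cam(n):
    c=imaging.camera_info(n)
    K=np.array([[c['fx'],0,c['cx']],[0,c['fy'],c['cy']],[0,0,1]])
    if n=='wrist':
        o=manip.get_obs(); T=np.eye(4);T[:3,:3]=o['orientation'];T[:3,3]=o['eef_pos']
        W=np.linalg.inv(T@c['mount']); P=W[:3]
    else: P=np.c_[cv2.Rodrigues(c['rvec'])[0],c['tvec']]
    return K,c['dist_coeffs'],P
def tri(obs):  # list of (camtuple,uv)
    A=[]
    for (K,d,P),uv in obs:
        x,y=cv2.undistortPoints(np.array([[uv]],float),K,d)[0,0]
        A+= [x*P[2]-P[0], y*P[2]-P[1]]
    X=np.linalg.svd(np.array(A))[2][-1]; X=X[:3]/X[3]
    e=[np.linalg.norm(cv2.projectPoints(X[None],P[:,:3],P[:,3],K,d)[0].ravel()-uv) for (K,d,P),uv in obs]
    return X,max(e)
def ray_z(c,uv,z):
    K,d,P=c
    x,y=cv2.undistortPoints(np.array([[uv]],float),K,d)[0,0]
    R=P[:,:3];C=-R.T@P[:,3];r=R.T@np.array([x,y,1]);return C+r*(z-C[2])/r[2]
E
python3 - <<'E'
from h import *
t,s=cam('top'),cam('scene')
T=lambda x,y:np.array([250+(x+.5)/6-.5,160+(y+.5)/6-.5]);S=lambda x,y:np.array([235+(x+.5)/4.8-.5,175+(y+.5)/4.8-.5])
d={'red':((474,73),(229,277)),'blk':((102,168),(306,70)),'b+y':((143,497),(125,197)),'b-y':((258,530),(60,240)),
'beamB-':((450,150),(210,362)),'beamB+':((152,72),(383,230)),'beamF+':((128,190),(322,182)),'beamF-':((425,262),(145,312))}
for k,(a,b) in d.items():
    X,e=tri([(t,T(*a)),(s,S(*b))]);print(k,X.round(4),round(e,2))
E
```

```text
red [0.6451 0.0252 0.1881] 0.77
blk [0.6173 0.142  0.1891] 0.51
b+y [0.5254 0.1364 0.0648] 0.62
b-y [0.513  0.0961 0.0653] 0.96
beamB- [0.6354 0.0275 0.1262] 0.82
beamB+ [0.6653 0.1279 0.1271] 0.69
beamF+ [0.6267 0.1386 0.1265] 2.03
beamF- [0.5976 0.0377 0.1246] 0.97
```

Hub ≈ (0.631, 0.084, 0.188). The channel axis points to about -16.6°, the barrel front is at s≈-117 mm (about 17 mm to travel), and the barrel mid-height is ≈0.042. I'll push with shut fingers, tool y along the channel.

>>> {"op": "play_rows", "data": {"hand": 0, "motion": [{"spin": -0.163}, {"spin": -0.163}, {"spin": -0.163}, {"spin": -0.163}, {"spin": -0.163}]}}

```text
$.motion[0]: bad value
```

>>> {"op": "play_rows", "data": {"motion": [{"dx": 0.06}, {"dx": 0.06}, {"dx": 0.06}, {"dx": 0.06}, {"dx": 0.06}]}}

```text
$.motion[0]: bad value
```

>>> {"op": "play_rows", "data": {"motion": [{"dx": 0.06}, {"dx": 0.06}, {"dx": 0.06}, {"dx": 0.06}, {"dx": 0.06}]}}

```text
$.motion[0]: bad value
```

>>> {"op": "play_rows", "data": {"hand": 0, "motion": [{"dx": 0, "dy": 0, "dz": 0, "spin": -0.163}, {"dx": 0, "dy": 0, "dz": 0, "spin": -0.163}, {"dx": 0, "dy": 0, "dz": 0, "spin": -0.163}, {"dx": 0, "dy": 0, "dz": 0, "spin": -0.163}, {"dx": 0, "dy": 0, "dz": 0, "spin": -0.163}]}}

```text
time_s: 1.12
eef_pos: [0.2796, -0.5589, 0.2314]
orientation: [[0.283, 0.959, 0.0], [0.959, -0.283, -0.0], [-0.0, 0.0, -1.0]]
force: [0.9, 0.2, 0.0]
grip_width: 0.003
grip_force: 0.0
```

>>> {"op": "play_rows", "data": {"motion": [{"dx": 0.06, "dy": 0, "dz": 0, "spin": 0}, {"dx": 0.06, "dy": 0, "dz": 0, "spin": 0}, {"dx": 0.06, "dy": 0, "dz": 0, "spin": 0}, {"dx": 0.06, "dy": 0, "dz": 0, "spin": 0}, {"dx": 0.06, "dy": 0, "dz": 0, "spin": 0}]}}

```text
time_s: 1.75
eef_pos: [0.3664, -0.2701, 0.2316]
orientation: [[0.289, 0.957, 0.001], [0.957, -0.289, -0.001], [-0.0, 0.001, -1.0]]
force: [1.1, 0.0, -0.3]
grip_width: 0.0
grip_force: 0.0
```

>>> {"op": "play_rows", "data": {"motion": [{"dx": 0.06, "dy": 0, "dz": 0, "spin": 0}, {"dx": 0.06, "dy": 0, "dz": 0, "spin": 0}, {"dx": 0.06, "dy": 0, "dz": 0, "spin": 0}, {"dx": 0.06, "dy": 0, "dz": 0, "spin": 0}, {"dx": 0.06, "dy": 0, "dz": 0, "spin": 0}]}}

```text
time_s: 2.38
eef_pos: [0.453, 0.0175, 0.2318]
orientation: [[0.288, 0.958, 0.002], [0.958, -0.288, -0.0], [0.0, 0.002, -1.0]]
force: [0.9, -0.9, -1.3]
grip_width: 0.001
grip_force: 0.0
```

>>> {"op": "play_rows", "data": {"motion": [{"dx": 0.057, "dy": 0, "dz": 0, "spin": 0}, {"dx": 0.057, "dy": 0, "dz": 0, "spin": 0}, {"dx": 0, "dy": 0, "dz": 0.05, "spin": 0}, {"dx": 0, "dy": 0, "dz": 0.05, "spin": 0}, {"dx": 0, "dy": 0, "dz": 0, "spin": 0}]}}

```text
time_s: 3.0
eef_pos: [0.4823, 0.125, 0.1286]
orientation: [[0.287, 0.958, -0.009], [0.958, -0.287, -0.0], [-0.003, -0.008, -1.0]]
force: [-0.7, -0.8, 0.3]
grip_width: -0.002
grip_force: 0.0
```

>>> {"op": "play_rows", "data": {"motion": [{"dx": 0, "dy": 0, "dz": 0.05, "spin": 0}, {"dx": 0, "dy": 0, "dz": 0.045, "spin": 0}, {"dx": 0, "dy": 0, "dz": 0, "spin": 0}]}}

```text
time_s: 3.38
eef_pos: [0.4845, 0.1245, 0.0356]
orientation: [[0.289, 0.957, -0.004], [0.957, -0.289, -0.0], [-0.001, -0.004, -1.0]]
force: [-0.2, 0.2, 0.0]
grip_width: 0.0
grip_force: 0.0
```

```bash
python3 - <<'E'
from plant import imaging
import cv2
a=imaging.grab_frame("top")[140:290,230:370,::-1]; b=imaging.grab_frame("scene")[150:290,210:350,::-1]
cv2.imwrite("pics/pre.png",cv2.hconcat([cv2.resize(a,(400,428),interpolation=2),cv2.resize(b,(400,428),interpolation=2)]))
E
```

```text
(no output)
```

View pics/pre.png

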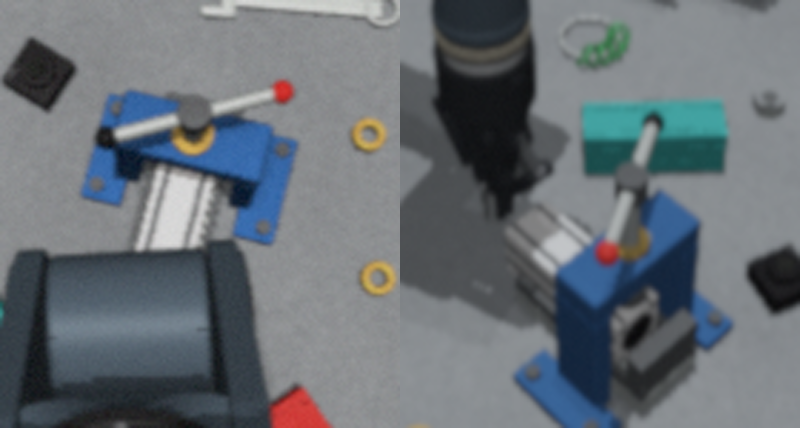

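The fingers stand just ahead of the barrel's front face (scene ~(500,215)) and nothing is touched. Approaching slowly.

>>> {"op": "play_rows", "data": {"motion": [{"dx": 0.003, "dy": 0.003, "dz": 0, "spin": 0}, {"dx": 0, "dy": 0.003, "dz": 0, "spin": 0}, {"dx": 0, "dy": 0.003, "dz": 0, "spin": 0}, {"dx": 0, "dy": 0.003, "dz": 0, "spin": 0}, {"dx": 0, "dy": 0.002, "dz": 0, "spin": 0}]}}

```text
time_s: 4.1
eef_pos: [0.4997, 0.1236, 0.0364]
orientation: [[0.288, 0.958, 0.0], [0.958, -0.288, -0.0], [0.0, 0.0, -1.0]]
force: [0.6, 0.3, 0.4]
grip_width: 0.004
grip_force: 0.0
```

>>> {"op": "play_rows", "data": {"motion": [{"dx": 0, "dy": 0.002, "dz": 0, "spin": 0}, {"dx": 0, "dy": 0.002, "dz": 0, "spin": 0}, {"dx": 0, "dy": 0.002, "dz": 0, "spin": 0}]}}

```text
time_s: 4.47
eef_pos: [0.505, 0.1219, 0.0362]
orientation: [[0.288, 0.958, -0.001], [0.958, -0.288, 0.0], [-0.0, -0.001, -1.0]]
force: [-0.9, 0.8, 0.9]
grip_width: 0.003
grip_force: 1.0
```

>>> {"op": "play_rows", "data": {"motion": [{"dx": 0, "dy": 0.002, "dz": 0, "spin": 0}, {"dx": 0, "dy": 0.002, "dz": 0, "spin": 0}]}}

```text
time_s: 4.72
eef_pos: [0.507, 0.121, 0.0362]
orientation: [[0.288, 0.958, -0.004], [0.958, -0.288, 0.0], [-0.001, -0.004, -1.0]]
force: [-4.0, 1.5, 3.1]
grip_width: -0.003
grip_force: 2.0
```

Contact at s≈-0.130. Pushing on.

>>> {"op": "play_rows", "data": {"motion": [{"dx": 0, "dy": 0.002, "dz": 0, "spin": 0}, {"dx": 0, "dy": 0.002, "dz": 0, "spin": 0}, {"dx": 0, "dy": 0.002, "dz": 0, "spin": 0}]}}

```text
time_s: 5.1
eef_pos: [0.5152, 0.119, 0.0362]
orientation: [[0.288, 0.958, 0.0], [0.958, -0.288, -0.0], [0.0, 0.0, -1.0]]
force: [-1.9, 1.0, -1.2]
grip_width: -0.003
grip_force: 1.1
```

>>> {"op": "play_rows", "data": {"motion": [{"dx": 0, "dy": 0.002, "dz": 0, "spin": 0}, {"dx": 0, "dy": 0.0015, "dz": 0, "spin": 0}]}}

```text
time_s: 5.35
eef_pos: [0.5186, 0.1179, 0.0362]
orientation: [[0.288, 0.958, 0.001], [0.958, -0.288, -0.0], [0.0, 0.001, -1.0]]
force: [-1.5, 0.4, -0.8]
grip_width: -0.004
grip_force: 0.8
```

>>> {"op": "play_rows", "data": {"motion": [{"dx": 0, "dy": 0.001, "dz": 0, "spin": 0}, {"dx": 0, "dy": 0.001, "dz": 0, "spin": 0}]}}

```text
time_s: 5.6
eef_pos: [0.5201, 0.1174, 0.0362]
orientation: [[0.288, 0.958, -0.0], [0.958, -0.288, -0.0], [-0.0, -0.0, -1.0]]
force: [-1.4, 0.6, -1.6]
grip_width: 0.003
grip_force: 0.9
```

>>> {"op": "play_rows", "data": {"motion": [{"dx": 0, "dy": 0.001, "dz": 0, "spin": 0}, {"dx": 0, "dy": 0.0005, "dz": 0, "spin": 0}]}}

```text
time_s: 5.85
eef_pos: [0.5215, 0.117, 0.0363]
orientation: [[0.288, 0.958, 0.0], [0.958, -0.288, -0.0], [0.0, 0.0, -1.0]]
force: [-1.3, 0.3, -1.1]
grip_width: -0.002
grip_force: 0.8
```

>>> {"op": "play_rows", "data": {"motion": [{"dx": 0, "dy": 0.0005, "dz": 0, "spin": 0}, {"dx": 0, "dy": 0.0005, "dz": 0, "spin": 0}]}}

```text
time_s: 6.1
eef_pos: [0.5224, 0.1168, 0.0363]
orientation: [[0.288, 0.958, -0.0], [0.958, -0.288, 0.0], [-0.0, -0.0, -1.0]]
force: [-1.5, 1.2, -1.3]
grip_width: 0.004
grip_force: 0.8
```

>>> {"op": "play_rows", "data": {"motion": [{"dx": 0, "dy": 0.0005, "dz": 0, "spin": 0}, {"dx": 0, "dy": 0.0005, "dz": 0, "spin": 0}]}}

```text
time_s: 6.35
eef_pos: [0.5224, 0.1167, 0.0363]
orientation: [[0.288, 0.958, -0.002], [0.958, -0.288, 0.0], [-0.0, -0.002, -1.0]]
force: [-4.3, 2.1, 0.6]
grip_width: 0.001
grip_force: 2.2
```

>>> {"op": "play_rows", "data": {"motion": [{"dx": 0, "dy": 0.0005, "dz": 0, "spin": 0}, {"dx": 0, "dy": 0, "dz": 0, "spin": 0}]}}

```text
time_s: 6.6
eef_pos: [0.5224, 0.1167, 0.0363]
orientation: [[0.288, 0.958, -0.003], [0.958, -0.288, 0.0], [-0.0, -0.003, -1.0]]
force: [-5.0, 2.7, 1.9]
grip_width: 0.003
grip_force: 2.6
```

>>> {"op": "play_rows", "data": {"motion": [{"dx": 0, "dy": 0.0005, "dz": 0, "spin": 0}, {"dx": 0, "dy": 0, "dz": 0, "spin": 0}]}}

```text
time_s: 6.85
eef_pos: [0.5224, 0.1166, 0.0363]
orientation: [[0.288, 0.958, -0.004], [0.958, -0.288, 0.0], [-0.001, -0.004, -1.0]]
force: [-4.9, 3.0, 2.1]
grip_width: -0.0
grip_force: 3.1
```

>>> {"op": "play_rows", "data": {"motion": [{"dx": 0, "dy": 0.0005, "dz": 0, "spin": 0}, {"dx": 0, "dy": 0, "dz": 0, "spin": 0}]}}

```text
time_s: 7.1
eef_pos: [0.5224, 0.1166, 0.0363]
orientation: [[0.288, 0.958, -0.005], [0.958, -0.288, 0.001], [-0.001, -0.005, -1.0]]
force: [-5.7, 2.8, 3.4]
grip_width: -0.003
grip_force: 3.5
```

>>> {"op": "play_rows", "data": {"motion": [{"dx": 0, "dy": 0.001, "dz": 0, "spin": 0}, {"dx": 0, "dy": 0.001, "dz": 0, "spin": 0}, {"dx": 0, "dy": 0, "dz": 0, "spin": 0}]}}

```text
time_s: 7.48
eef_pos: [0.5224, 0.1166, 0.0363]
orientation: [[0.288, 0.958, -0.009], [0.958, -0.288, 0.001], [-0.001, -0.009, -1.0]]
force: [-9.3, 4.9, 5.7]
grip_width: -0.0
grip_force: 5.1
```

>>> {"op": "play_rows", "data": {"motion": [{"dx": 0, "dy": 0.001, "dz": 0, "spin": 0}, {"dx": 0, "dy": 0.001, "dz": 0, "spin": 0}, {"dx": 0, "dy": 0, "dz": 0, "spin": 0}]}}

```text
time_s: 7.85
eef_pos: [0.5223, 0.1165, 0.0363]
orientation: [[0.288, 0.958, -0.012], [0.958, -0.288, 0.002], [-0.002, -0.012, -1.0]]
force: [-12.8, 7.1, 8.6]
grip_width: 0.002
grip_force: 6.8
```

```bash
python3 - <<'E'
from plant import imaging
import cv2
b=imaging.grab_frame("scene")[190:290,235:345,::-1]
cv2.imwrite("pics/home.png",cv2.resize(b,(660,600),interpolation=2))
E
```

```text
(no output)
```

View pics/home.png

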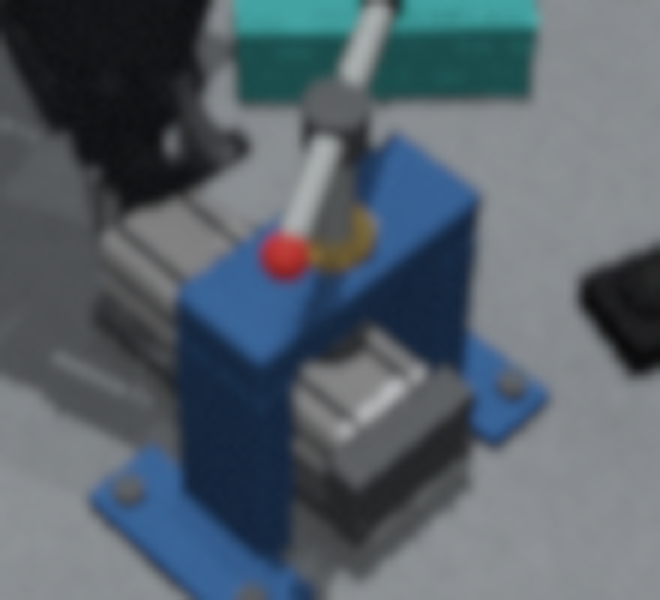

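The barrel's tail is flush with the grey stop (no gap at ~(400,410)), held against ~15 N. Backing off and rising.

>>> {"op": "play_rows", "data": {"motion": [{"dx": 0, "dy": -0.004, "dz": 0, "spin": 0}, {"dx": 0, "dy": -0.006, "dz": 0, "spin": 0}, {"dx": 0, "dy": -0.01, "dz": 0, "spin": 0}, {"dx": 0, "dy": -0.015, "dz": 0, "spin": 0}, {"dx": 0, "dy": 0, "dz": -0.04, "spin": 0}]}}

```text
time_s: 8.52
eef_pos: [0.4909, 0.1252, 0.0743]
orientation: [[0.288, 0.958, -0.009], [0.958, -0.288, -0.0], [-0.003, -0.008, -1.0]]
force: [-0.3, -1.0, 1.1]
grip_width: 0.002
grip_force: 0.0
```

>>> {"op": "play_rows", "data": {"motion": [{"dx": 0, "dy": 0, "dz": -0.06, "spin": 0}, {"dx": 0, "dy": 0, "dz": -0.06, "spin": 0}, {"dx": 0, "dy": 0, "dz": -0.06, "spin": 0}, {"dx": 0, "dy": 0, "dz": 0, "spin": 0}, {"dx": 0, "dy": 0, "dz": 0, "spin": 0}]}}

```text
time_s: 9.15
eef_pos: [0.494, 0.1251, 0.2559]
orientation: [[0.288, 0.958, -0.001], [0.958, -0.288, -0.0], [-0.0, -0.001, -1.0]]
force: [0.2, -0.5, 0.1]
grip_width: -0.0
grip_force: 0.0
```

>>> {"op": "play_rows", "data": {"hand": 1, "motion": [{"dx": 0, "dy": 0.048, "dz": 0, "spin": 0}, {"dx": 0, "dy": 0.048, "dz": 0, "spin": 0}, {"dx": 0, "dy": 0.0475, "dz": 0, "spin": 0}, {"dx": 0, "dy": 0, "dz": 0, "spin": -0.18}, {"dx": 0, "dy": 0, "dz": 0, "spin": -0.18}]}}

```text
time_s: 9.78
eef_pos: [0.6314, 0.0833, 0.2524]
orientation: [[-0.073, 0.997, -0.007], [0.997, 0.073, 0.0], [0.001, -0.007, -1.0]]
force: [-0.4, 0.4, -0.4]
grip_width: 0.997
grip_force: 0.0
```

>>> {"op": "play_rows", "data": {"motion": [{"dx": 0, "dy": 0, "dz": 0, "spin": -0.18}, {"dx": 0, "dy": 0, "dz": 0, "spin": -0.18}, {"dx": 0, "dy": 0, "dz": 0, "spin": -0.18}, {"dx": 0, "dy": 0, "dz": 0, "spin": -0.18}, {"dx": 0, "dy": 0, "dz": 0, "spin": -0.18}]}}

```text
time_s: 10.4
eef_pos: [0.6309, 0.0837, 0.2529]
orientation: [[-0.827, 0.562, -0.006], [0.562, 0.827, 0.0], [0.005, -0.003, -1.0]]
force: [0.3, -0.6, -0.1]
grip_width: 1.002
grip_force: 0.0
```

>>> {"op": "play_rows", "data": {"motion": [{"dx": 0, "dy": 0, "dz": 0, "spin": -0.18}, {"dx": 0, "dy": 0, "dz": 0, "spin": -0.18}, {"dx": 0, "dy": 0, "dz": 0, "spin": -0.18}, {"dx": 0, "dy": 0, "dz": 0, "spin": -0.18}, {"dx": 0, "dy": 0, "dz": 0, "spin": -0.18}]}}

```text
time_s: 11.02
eef_pos: [0.6308, 0.0837, 0.2529]
orientation: [[-0.954, -0.298, -0.006], [-0.298, 0.954, 0.0], [0.006, 0.002, -1.0]]
force: [-0.2, -0.4, -0.1]
grip_width: 0.996
grip_force: 0.0
```

>>> {"op": "play_rows", "data": {"motion": [{"dx": 0, "dy": 0, "dz": 0, "spin": -0.18}, {"dx": 0, "dy": 0, "dz": 0, "spin": -0.18}, {"dx": 0, "dy": 0, "dz": 0, "spin": -0.18}, {"dx": 0, "dy": 0, "dz": 0, "spin": -0.18}, {"dx": 0, "dy": 0, "dz": 0, "spin": 0}]}}

```text
time_s: 11.65
eef_pos: [0.6311, 0.0837, 0.2534]
orientation: [[-0.528, -0.849, -0.005], [-0.849, 0.528, 0.0], [0.003, 0.005, -1.0]]
force: [0.4, -0.1, 0.2]
grip_width: 0.999
grip_force: 0.0
```

```bash
python3 - <<'E'
from h import *
o=manip.get_obs();print(o['joint_positions'].round(3),o['eef_pos'].round(4),o['ft_torque'].round(3),o['grip_width'])
c=cam('wrist')
for n,p in (('hub',(.6312,.0836,.198)),('red',(.6451,.0252,.188)),('blk',(.6173,.142,.188))):
    print(n,cv2.projectPoints(np.array([p]),c[2][:,:3],c[2][:,3],c[0],c[1])[0].ravel().round(0))
im=imaging.grab_frame('wrist'); cv2.imwrite('pics/w1.png',im[:,:,::-1])
E
```

```text
[-0.043  0.523  1.373 -0.     1.25  -2.629] [0.6311 0.0837 0.2534] [-0.009  0.035  0.041] 0.9985571946787606
hub [274. 235.]
red [208. 168.]
blk [333. 284.]
```

View pics/w1.png

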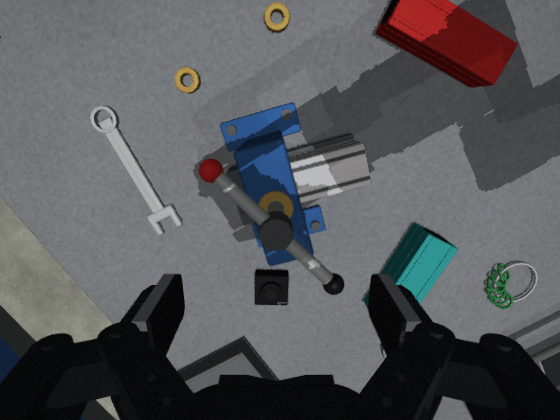

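The wrist view confirms hub (276,232), red (211,170) and black (334,284), within 3 px of prediction. Descending so that the open fingers straddle the bar about 45° off it.

>>> {"op": "play_rows", "data": {"motion": [{"dx": 0, "dy": 0, "dz": 0.036, "spin": 0}, {"dx": 0, "dy": 0, "dz": 0.036, "spin": 0}, {"dx": 0, "dy": 0, "dz": 0.036, "spin": 0}, {"dx": 0, "dy": 0, "dz": 0, "spin": 0}]}}

```text
time_s: 12.2
eef_pos: [0.6294, 0.0837, 0.1444]
orientation: [[-0.528, -0.849, -0.009], [-0.85, 0.528, 0.0], [0.005, 0.008, -1.0]]
force: [-0.6, 0.7, 0.8]
grip_width: 1.003
grip_force: 0.0
```

>>> {"op": "play_rows", "data": {"motion": [{"dx": 0, "dy": 0, "dz": 0, "spin": 0.15}, {"dx": 0, "dy": 0, "dz": 0, "spin": 0.15}, {"dx": 0, "dy": 0, "dz": 0, "spin": 0.12}, {"dx": 0, "dy": 0, "dz": 0, "spin": 0.12}]}}

```text
time_s: 12.7
eef_pos: [0.632, 0.0832, 0.1496]
orientation: [[-0.89, -0.455, -0.001], [-0.455, 0.89, -0.001], [0.001, -0.001, -1.0]]
force: [-2.2, -1.3, -1.1]
grip_width: 1.002
grip_force: 2.2
```

```bash
cat > q.py <<'E'
from h import *
o=manip.get_obs();R=o['orientation'];print('t',round(o['time_s'],2),'q6',o['joint_positions'][5].round(3),'yang',np.degrees(np.arctan2(R[1,1],R[0,1])).round(1),o['eef_pos'].round(4),'F',o['force'].round(1),'M',o['ft_torque'].round(3))
E
python3 q.py
```

```text
t 12.7 q6 -2.086 yang 117.1 [0.632  0.0832 0.1496] F [-2.2 -1.3 -1.1] M [-0.199  0.275  0.148]
```

>>> {"op": "play_rows", "data": {"motion": [{"dx": 0, "dy": 0, "dz": 0.0004, "spin": 0.12}, {"dx": 0, "dy": 0, "dz": 0.0004, "spin": 0.12}, {"dx": 0, "dy": 0, "dz": 0.0004, "spin": 0.12}, {"dx": 0, "dy": 0, "dz": 0.0004, "spin": 0.12}, {"dx": 0, "dy": 0, "dz": 0.0004, "spin": 0.12}]}}

```text
time_s: 13.32
eef_pos: [0.6313, 0.0834, 0.1476]
orientation: [[-0.992, 0.127, -0.002], [0.127, 0.992, -0.001], [0.002, -0.001, -1.0]]
force: [-3.7, -1.0, 2.0]
grip_width: 1.002
grip_force: 2.1
```

```bash
python3 q.py
```

```text
t 13.32 q6 -1.486 yang 82.7 [0.6313 0.0834 0.1476] F [-3.7 -1.   2. ] M [-0.107  0.531  0.203]
```

>>> {"op": "play_rows", "data": {"motion": [{"dx": 0, "dy": 0, "dz": 0.0004, "spin": 0.12}, {"dx": 0, "dy": 0, "dz": 0.0004, "spin": 0.12}, {"dx": 0, "dy": 0, "dz": 0.0004, "spin": 0.12}, {"dx": 0, "dy": 0, "dz": 0.0004, "spin": 0.12}, {"dx": 0, "dy": 0, "dz": 0.0004, "spin": 0.12}]}}

```text
time_s: 13.95
eef_pos: [0.6312, 0.0841, 0.1456]
orientation: [[-0.747, 0.665, -0.003], [0.665, 0.747, 0.0], [0.002, -0.002, -1.0]]
force: [-2.9, 0.2, 1.1]
grip_width: 1.002
grip_force: 2.1
```

```bash
python3 q.py
```

```text
t 13.95 q6 -0.886 yang 48.3 [0.6312 0.0841 0.1456] F [-2.9  0.2  1.1] M [0.185 0.398 0.193]
```

Torque 0.2 N m, as expected for the free screw. Continuing.

>>> {"op": "play_rows", "data": {"motion": [{"dx": 0, "dy": 0, "dz": 0.0004, "spin": 0.12}, {"dx": 0, "dy": 0, "dz": 0.0004, "spin": 0.12}, {"dx": 0, "dy": 0, "dz": 0.0004, "spin": 0.12}, {"dx": 0, "dy": 0, "dz": 0.0004, "spin": 0.12}, {"dx": 0, "dy": 0, "dz": 0.0004, "spin": 0.12}]}}

```text
time_s: 14.58
eef_pos: [0.6315, 0.0845, 0.1436]
orientation: [[-0.241, 0.971, -0.002], [0.971, 0.241, 0.001], [0.001, -0.002, -1.0]]
force: [-2.9, 1.8, 0.4]
grip_width: 1.001
grip_force: 2.1
```

```bash
python3 q.py
```

```text
t 14.57 q6 -0.286 yang 13.9 [0.6315 0.0845 0.1436] F [-2.9  1.8  0.4] M [0.273 0.373 0.188]
```

>>> {"op": "play_rows", "data": {"motion": [{"dx": 0, "dy": 0, "dz": 0.0004, "spin": 0.12}, {"dx": 0, "dy": 0, "dz": 0.0004, "spin": 0.12}, {"dx": 0, "dy": 0, "dz": 0.0004, "spin": 0.12}, {"dx": 0, "dy": 0, "dz": 0.0004, "spin": 0.12}]}}

```text
time_s: 15.08
eef_pos: [0.6318, 0.0845, 0.1421]
orientation: [[0.234, 0.972, -0.001], [0.972, -0.234, 0.001], [0.001, -0.001, -1.0]]
force: [-1.5, 2.0, 1.6]
grip_width: 1.003
grip_force: 2.2
```

```bash
python3 q.py
```

```text
t 15.07 q6 0.194 yang -13.6 [0.6318 0.0845 0.1421] F [-1.5  2.   1.6] M [0.203 0.352 0.17 ]
```

>>> {"op": "play_rows", "data": {"motion": [{"dx": 0, "dy": 0, "dz": 0.0002, "spin": 0.06}, {"dx": 0, "dy": 0, "dz": 0.0002, "spin": 0.06}, {"dx": 0, "dy": 0, "dz": 0.0002, "spin": 0.06}]}}

```text
time_s: 15.45
eef_pos: [0.6319, 0.0845, 0.1416]
orientation: [[0.403, 0.915, -0.001], [0.915, -0.403, 0.001], [0.0, -0.001, -1.0]]
force: [-1.3, 2.3, 2.0]
grip_width: 0.997
grip_force: 2.1
```

```bash
python3 q.py
```

```text
t 15.45 q6 0.372 yang -23.8 [0.6319 0.0845 0.1416] F [-1.3  2.3  2. ] M [0.258 0.398 0.172]
```

>>> {"op": "play_rows", "data": {"motion": [{"dx": 0, "dy": 0, "dz": 0.0002, "spin": 0.06}, {"dx": 0, "dy": 0, "dz": 0.0002, "spin": 0.06}, {"dx": 0, "dy": 0, "dz": 0.0002, "spin": 0.06}, {"dx": 0, "dy": 0, "dz": 0.0002, "spin": 0.06}, {"dx": 0, "dy": 0, "dz": 0.0002, "spin": 0.06}]}}

```text
time_s: 16.08
eef_pos: [0.6319, 0.0845, 0.1407]
orientation: [[0.655, 0.755, -0.001], [0.755, -0.655, 0.001], [0.0, -0.001, -1.0]]
force: [-3.2, 2.0, 1.2]
grip_width: 0.997
grip_force: 2.2
```

```bash
python3 q.py
```

```text
t 16.07 q6 0.672 yang -40.9 [0.6319 0.0845 0.1407] F [-3.2  2.   1.2] M [0.294 0.39  0.2  ]
```

>>> {"op": "play_rows", "data": {"motion": [{"dx": 0, "dy": 0, "dz": 0.0002, "spin": 0.06}, {"dx": 0, "dy": 0, "dz": 0.0002, "spin": 0.06}, {"dx": 0, "dy": 0, "dz": 0.0002, "spin": 0.06}]}}

```text
time_s: 16.45
eef_pos: [0.6319, 0.0845, 0.1401]
orientation: [[0.78, 0.626, -0.001], [0.626, -0.78, 0.001], [-0.0, -0.001, -1.0]]
force: [-3.0, 1.2, 0.3]
grip_width: 1.002
grip_force: 2.2
```

```bash
python3 q.py
```

```text
t 16.45 q6 0.852 yang -51.3 [0.6319 0.0845 0.1401] F [-3.   1.2  0.3] M [0.286 0.37  0.151]
```

>>> {"op": "play_rows", "data": {"motion": [{"dx": 0, "dy": 0, "dz": 0.0002, "spin": 0.06}, {"dx": 0, "dy": 0, "dz": 0.0002, "spin": 0.06}]}}

```text
time_s: 16.7
eef_pos: [0.6319, 0.0845, 0.1397]
orientation: [[0.849, 0.528, -0.001], [0.528, -0.849, 0.001], [-0.0, -0.001, -1.0]]
force: [-2.9, 1.1, 2.1]
grip_width: 1.0
grip_force: 2.2
```

```bash
python3 q.py
```

```text
t 16.7 q6 0.972 yang -58.1 [0.6319 0.0845 0.1397] F [-2.9  1.1  2.1] M [0.285 0.359 0.163]
```

>>> {"op": "play_rows", "data": {"motion": [{"dx": 0, "dy": 0, "dz": 0.0002, "spin": 0.05}, {"dx": 0, "dy": 0, "dz": 0.0002, "spin": 0.05}, {"dx": 0, "dy": 0, "dz": 0.0002, "spin": 0.05}]}}

```text
time_s: 17.08
eef_pos: [0.632, 0.0845, 0.1392]
orientation: [[0.919, 0.395, -0.001], [0.395, -0.919, 0.001], [-0.0, -0.001, -1.0]]
force: [-2.3, 2.4, 2.9]
grip_width: 1.002
grip_force: 2.1
```

```bash
python3 q.py
```

```text
t 17.07 q6 1.121 yang -66.7 [0.632  0.0845 0.1392] F [-2.3  2.4  2.9] M [0.254 0.459 0.182]
```

>>> {"op": "play_rows", "data": {"motion": [{"dx": 0, "dy": 0, "dz": 0.0002, "spin": 0.05}, {"dx": 0, "dy": 0, "dz": 0.0002, "spin": 0.05}, {"dx": 0, "dy": 0, "dz": 0.0002, "spin": 0.05}]}}

```text
time_s: 17.45
eef_pos: [0.632, 0.0845, 0.1387]
orientation: [[0.967, 0.254, -0.001], [0.254, -0.967, 0.001], [-0.0, -0.001, -1.0]]
force: [-2.7, 0.7, 1.9]
grip_width: 1.001
grip_force: 2.1
```

```bash
python3 q.py
```

```text
t 17.45 q6 1.271 yang -75.3 [0.632  0.0845 0.1387] F [-2.7  0.7  1.9] M [0.376 0.391 0.217]
```

>>> {"op": "play_rows", "data": {"motion": [{"dx": 0, "dy": 0, "dz": 0.0002, "spin": 0.05}, {"dx": 0, "dy": 0, "dz": 0.0002, "spin": 0.05}, {"dx": 0, "dy": 0, "dz": 0.0002, "spin": 0.05}]}}

```text
time_s: 17.82
eef_pos: [0.632, 0.0845, 0.1382]
orientation: [[0.994, 0.106, -0.001], [0.106, -0.994, 0.001], [-0.0, -0.001, -1.0]]
force: [-3.3, 1.5, 3.0]
grip_width: 0.998
grip_force: 2.1
```

```bash
python3 q.py
```

```text
t 17.82 q6 1.421 yang -83.9 [0.632  0.0845 0.1382] F [-3.3  1.5  3. ] M [0.339 0.42  0.153]
```

>>> {"op": "play_rows", "data": {"motion": [{"dx": 0, "dy": 0, "dz": 0.0002, "spin": 0.05}, {"dx": 0, "dy": 0, "dz": 0.0002, "spin": 0.05}, {"dx": 0, "dy": 0, "dz": 0.0002, "spin": 0.05}]}}

```text
time_s: 18.2
eef_pos: [0.632, 0.0845, 0.1377]
orientation: [[0.999, -0.044, -0.0], [-0.044, -0.999, 0.001], [-0.001, -0.001, -1.0]]
force: [-2.2, 2.1, 2.7]
grip_width: 1.002
grip_force: 2.1
```

```bash
python3 q.py
```

```text
t 18.2 q6 1.571 yang -92.5 [0.632  0.0845 0.1377] F [-2.2  2.1  2.7] M [0.366 0.458 0.184]
```

>>> {"op": "play_rows", "data": {"motion": [{"dx": 0, "dy": 0, "dz": 0.0002, "spin": 0.05}, {"dx": 0, "dy": 0, "dz": 0.0002, "spin": 0.05}, {"dx": 0, "dy": 0, "dz": 0.0002, "spin": 0.05}]}}

```text
time_s: 18.58
eef_pos: [0.6321, 0.0845, 0.1371]
orientation: [[0.981, -0.192, -0.0], [-0.192, -0.981, 0.001], [-0.0, -0.001, -1.0]]
force: [-3.8, 2.3, 3.5]
grip_width: 0.998
grip_force: 2.0
```

```bash
python3 q.py
```

```text
t 18.57 q6 1.721 yang -101.1 [0.6321 0.0845 0.1371] F [-3.8  2.3  3.5] M [0.348 0.394 0.21 ]
```

>>> {"op": "play_rows", "data": {"motion": [{"dx": 0, "dy": 0, "dz": 0.0002, "spin": 0.05}, {"dx": 0, "dy": 0, "dz": 0.0002, "spin": 0.05}, {"dx": 0, "dy": 0, "dz": 0.0002, "spin": 0.05}]}}

```text
time_s: 18.95
eef_pos: [0.6321, 0.0846, 0.1365]
orientation: [[0.942, -0.337, -0.0], [-0.337, -0.942, 0.001], [-0.001, -0.001, -1.0]]
force: [-3.9, 2.3, 2.6]
grip_width: 1.003
grip_force: 2.0
```

```bash
python3 q.py
```

```text
t 18.95 q6 1.871 yang -109.7 [0.6321 0.0846 0.1365] F [-3.9  2.3  2.6] M [0.333 0.306 0.203]
```

>>> {"op": "play_rows", "data": {"motion": [{"dx": 0, "dy": 0, "dz": 0.0002, "spin": 0.05}, {"dx": 0, "dy": 0, "dz": 0.0002, "spin": 0.05}, {"dx": 0, "dy": 0, "dz": 0.0002, "spin": 0.05}]}}

```text
time_s: 19.32
eef_pos: [0.6321, 0.0846, 0.1363]
orientation: [[0.881, -0.473, -0.0], [-0.473, -0.881, 0.001], [-0.0, -0.001, -1.0]]
force: [-4.0, 2.1, 6.6]
grip_width: 1.005
grip_force: 5.7
```

```bash
python3 q.py
```

```text
t 19.32 q6 2.02 yang -118.2 [0.6321 0.0846 0.1363] F [-4.   2.1  6.6] M [0.436 0.439 0.492]
```

The torque jumped to 0.49 N m, about 11.5 N at 42 mm: firm and below the 0.55 limit. Backing off the bar and lifting, then verifying.

>>> {"op": "play_rows", "data": {"motion": [{"dx": 0, "dy": 0, "dz": 0, "spin": -0.08}, {"dx": 0, "dy": 0, "dz": 0, "spin": -0.15}, {"dx": 0, "dy": 0, "dz": 0, "spin": -0.15}, {"dx": 0, "dy": 0, "dz": 0, "spin": -0.15}, {"dx": 0, "dy": 0, "dz": 0, "spin": 0}]}}

```text
time_s: 19.95
eef_pos: [0.6334, 0.0837, 0.1354]
orientation: [[0.999, 0.036, 0.002], [0.036, -0.999, -0.0], [0.002, 0.0, -1.0]]
force: [-0.6, 0.2, 0.4]
grip_width: 1.001
grip_force: 0.0
```

>>> {"op": "play_rows", "data": {"motion": [{"dx": 0, "dy": 0, "dz": -0.04, "spin": 0}, {"dx": 0, "dy": 0, "dz": -0.04, "spin": 0}, {"dx": 0, "dy": 0, "dz": -0.04, "spin": 0}, {"dx": 0, "dy": 0, "dz": -0.04, "spin": 0}, {"dx": 0, "dy": 0, "dz": 0, "spin": 0}]}}

```text
time_s: 20.58
eef_pos: [0.635, 0.0836, 0.2992]
orientation: [[0.999, 0.036, 0.01], [0.036, -0.999, -0.0], [0.01, 0.001, -1.0]]
force: [0.0, -0.6, 0.5]
grip_width: 0.994
grip_force: 0.0
```

```bash
python3 q.py; python3 - <<'E'
from h import *
w=imaging.grab_frame('wrist')[:,:,::-1]; s=imaging.grab_frame('scene')[175:300,235:345,::-1]
cv2.imwrite('pics/end.png',cv2.hconcat([cv2.resize(w,(436,327)),cv2.resize(s,(288,327),interpolation=2)]))
E
```

```text
t 20.57 q6 1.492 yang -88.0 [0.635  0.0836 0.2992] F [ 0.  -0.6  0.5] M [-0.057 -0.024  0.014]
```

View pics/end.png

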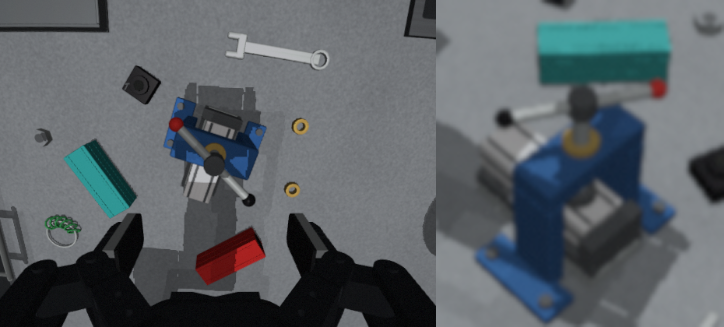

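The barrel is home at the stop (scene ~(600,225)), the handle is turned and free, and the bystanders are undisturbed. Handing in.

```bash
python3 -c "
from plant import job
print(job.finish_job())"
```

```text
the job is handed in; nothing more can be done
None
```

I handed in the job with the barrel fully home against the back stop and clamped at about 0.49 N m: above the 0.4 N m target but under the 0.55 N m limit. The handle is free, and nothing else looked moved in the last pictures.

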